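# Three containers back to their own places

### The job

Three containers have been put back in each other's places. Return each to its own: the tall brown bottle into the round metal tin, the tall white bottle into the square tray, and the small wide-lidded pot into the round recess of the wooden block; rest one on the spare black mat meanwhile. Lower each thing until it stands, upright and flat on the bottom, and never drop or knock anything over; leave the tally counter, the lab timer and the small vial where they are.

Things in the scene. Friction and masses are not known exactly. Their poses are not given: they have to be found in the camera images.
- brown_bottle_mid (a point): Tall brown bottle, 60 mm diameter, 125 mm tall; straight up to 85 mm above its underside, then a shoulder and a fixed black cap (38 mm diameter, 106 to 125 mm up). 0.14 to 0.28 kg, loose. The point: on its axis, half-way up (62.5 mm); z up. Grip the upper body, 80 to 90 mm up: lower, a short gripper's inside meets the cap. Starts in the block's recess, belongs in the tin.
- white_bottle_mid (a point): Tall white bottle, 67 mm diameter, 135 mm tall; straight up to 92 mm above its underside, then a shoulder and a fixed red cap (45 mm diameter, 115 to 135 mm up). 0.18 to 0.36 kg, loose. The point: on its axis, half-way up (67.5 mm); z up. Grip the upper body, 85 to 95 mm up: lower, a short gripper's inside meets the cap. Starts in the tin, belongs in the tray.
- pot_mid (a point): Small squat white pot with a lid as wide as its body (yellow, fixed on), 48 mm diameter, 56 mm tall, 0.04 to 0.08 kg; loose. The point is on its axis half-way up, 28 mm above its underside; z axis up. It starts in the tray and belongs in the recess of the block.
- tin: Round open opaque metal tin fixed to the worktop, 92 mm outside (96 mm at the rolled rim), 86 mm inside, rim 45 mm above the worktop. Origin: centre of its underside; z up. A flat firm cork packing fills its bottom to an unknown height: the top of the packing, on which a bottle stands, lies 7 to 32 mm above the worktop.
- tray: Square low white enamel tray fixed to the worktop, 102 x 102 mm outside, 94 x 94 mm inside, floor 4 mm and rim 10 mm above the worktop. Origin: centre of its underside; x and y along its sides, z up.
- block: Square pale wooden block fixed to the worktop, 104 x 104 x 16 mm, with a round recess in its middle, 76 mm diameter and 8 mm deep (recess floor 8 mm above the worktop). Origin: centre of its underside; z up.
- mat: Flat square black rubber mat fixed to the worktop, 100 x 100 x 2 mm, empty at the start: the spare place to rest a container meanwhile. Origin: centre of its underside; z up.
- counter: White tally counter, 52 x 45 x 34 mm, standing among the work; loose bystander, to be left where it is. Origin: centre of its underside.
- timer: Flat white lab timer, 66 x 66 x 20 mm, lying left of the work; loose bystander, to be left where it is. Origin: centre of its underside.
- vial: Small white vial with a narrow green cap, 38 mm diameter, 66 mm tall, standing behind the work; loose bystander, to be left where it is. Origin: centre of its underside.

How it is judged:
By the outcome, as a careful person would: the job done as asked, in the order asked, and still so for the second after the job is handed in, with the robot touching nothing.
It also fails if it takes over 128 s, if anything falls off the work surface, if the arm or the gripper's body presses on something with over 40 N, if the wrist force passes 120 N, or if a joint passes its speed limit or range.

### The arm

A 6-joint arm with a two-finger parallel gripper is mounted at the origin on a cart in front of the work surface, level with it; the furniture and walls round the work are solid. World frame = base frame: x ahead of the robot, y to its left, z up, the work surface at z = 0. Lengths are in mm, angles in rad, forces in N, time in s.
With the tool pointing down it reaches from about 350 to 775 mm from the base axis. Payload 7.3 kg.
Tool frame: the origin (TCP) lies between the finger pads; the fingertips stand 14 mm ahead of it and the grasp point (between the pads) lies 5 mm behind it; z points along the fingers, y is the line along which they close (so a half turn about z gives the same grasp; the last joint's range is limited). The gripper opens to 92 mm and grips with 3 to 60 N. Pads are 19 mm wide; open, the fingers measure 130 mm over their backs; the gripper's body (75 mm by 190 mm) begins 47 mm behind the grasp point.
Start: joints at [1.02, 0.342, 1.524, -0, 1.275, -0.146], TCP at [206.752, 482.598, 204.841] pointing down, gripper open.
Joint ranges: [-2.53, 2.53], [-0.77, 2.02], [0.04, 2.7], [-1, 4.14], [0.28, 2.66], [-3.11, 3.11]. Speed limits (rad/s): [2.57, 2.57, 3.14, 3.14, 3.14, 3.14].

### API

Orientations are given as [roll, pitch, yaw] about the fixed x, y, z axes, in that order (R = Rz(yaw) Ry(pitch) Rx(roll)).
In Python, from plant import get_obs, cams, close_job gives the robot as it stands. The module is installed in compiled form; this text tells all that it offers.
- The arm moves only by the shell command python3 -m creep 'ROWS'. ROWS is JSON, a list of rows, each an object of numbers: "hand": the opening, from 0 (shut) to 1 (fully open); "tx", "ty", "tz": the shift along the tool's x, y, z in m; "spin": the turn about the tool's z in degrees. In form: [{"hand": .., "tx": .., "ty": .., "tz": .., "spin": ..}, ...]. A call has 1 to 5 rows; each row shifts and turns the commanded pose from where the row before left it, along the tool's axes as they then stand; what a row does not reach is not made up. A row lasts 1/8 s, in which the tool goes at most 62.5 mm and 10.7 degrees, less where a joint would pass 70% of its speed; a pose out of reach is approached as far as the arm can. A call is refused whole if a number of a shift passes 0.0625 or a number of a turn 10.7, either way. A call with a gripper value outside its range is refused whole. The fingers move at their own pace and stop on an object; the grip force is fixed at half the most. Time passes only in rows, so rows that do not move let the fingers close. It gives the time, the measured TCP pose, the force, the opening and the grip force at its end, in the units of the state.
- get_obs(): the state, without advancing time (a new reading comes with each control period).
- cams.capture(name): name is "scene" or "top"; returns a dict with "color" (400x640x3 uint8, red, green, blue), "K" (3x3 intrinsics, pixels), "R" (3x3) and "t" (3): a world point X has camera coordinates R X + t. Camera axes: x right, y down, z forward; pixel columns grow to the right and rows downward; lengths in mm; the calibration is good to about 2 mm. A picture is of the moment at which its call begins. There is no depth.
- close_job(): hands the job in; it is judged then, once.
The state is a dict: "time": time; "joint_positions": joint angles; "dq": joint speeds; "tau": joint torques, N m; "tool_pos": TCP position; "tcp_rot": TCP orientation; "contact_force": force on the tool from outside, world axes, zero at the start; "moment": the same for the moment, N m; "grip_width": finger opening in mm; "finger_force": force on a finger pad.
Only numpy, scipy, OpenCV 4.12 (cv2) and the standard library are available. Lean on these libraries where they do the work, as an engineer would, in place of code of your own. Each camera call takes 0.05 s, during which the arm holds its last target. There are 200 camera calls.

## Working session

There is one attempt and no reset: what is moved stays moved. The work goes in short steps, Python scripts to look and compute and a shell command to move; the robot and the scene stay as the last step left them, time stands still between calls to the robot, and variables do not carry over. Pictures are saved under pics/ and viewed, at most 14 in all, crops included, and the job is handed in when it is done.

```bash
mkdir -p pics; python3 - <<'E'
from plant import get_obs,cams
import cv2,numpy as np
for n in("scene","top"):
    c=cams.capture(n);cv2.imwrite(f"pics/{n}0.png",c["color"][:,:,::-1]);print(n,c["K"].tolist(),c["R"].tolist(),c["t"].tolist())
print(get_obs())
E
```

```text
scene [[474.7245102799839, 0.0, 327.6740224004502], [0.0, 474.7245102799839, 207.98880720578202], [0.0, 0.0, 1.0]] [[0.8831028189127814, -0.4691791435947633, 0.0005851871355789692], [-0.2788156058668833, -0.5257972711723529, -0.8036162564015182], [0.3773476767563065, 0.7095126220465653, -0.5951475195304322]] [-487.23064575357284, 307.4743082873057, 1001.8143004125321]
top [[433.20846373171884, 0.0, 313.4917050793736], [0.0, 433.20846373171884, 192.4023125662524], [0.0, 0.0, 1.0]] [[0.027663167762720983, -0.999596790029861, -0.0064036326666446096], [-0.9966983446604352, -0.027092622318383976, -0.07654018269551013], [0.07633582972942797, 0.008499833993153372, -0.9970459337069727]] [112.73309029063266, 615.3060669585658, 1041.8677941472904]
{'time': 0.1, 'joint_positions': array([ 1.02001597e+00,  3.42651517e-01,  1.52489772e+00, -1.69813796e-05,
        1.27538111e+00, -1.45984074e-01]), 'dq': array([ 0.00024817, -0.00151924, -0.00081572,  0.00284724, -0.00040261,
       -0.00015011]), 'tau': array([ 1.02343649e-03, -4.32004845e+01, -2.44693708e+01,  7.17431470e-02,
        5.28009573e-02, -5.50246671e-05]), 'tool_pos': array([206.53954712, 482.25676605, 204.22356151]), 'tcp_rot': array([-3.14026682e+00, -1.78523556e-04,  2.73680121e+00]), 'contact_force': array([-0.9555478 , -0.20804445,  0.74380353]), 'moment': array([-0.02113452,  0.00396725,  0.06279639]), 'finger_force': 0.0, 'grip_width': 91.65542064077601}
```

View pics/scene0.png

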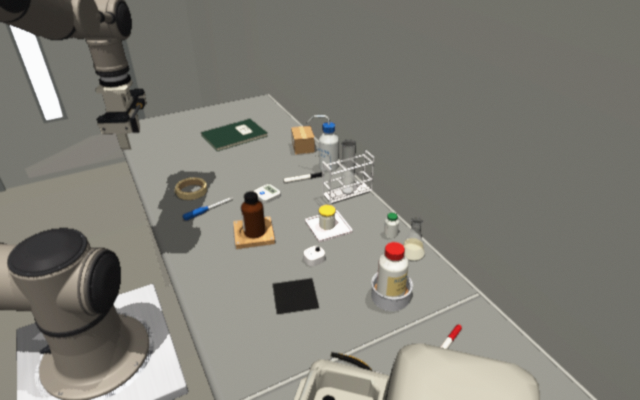

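View pics/top0.png

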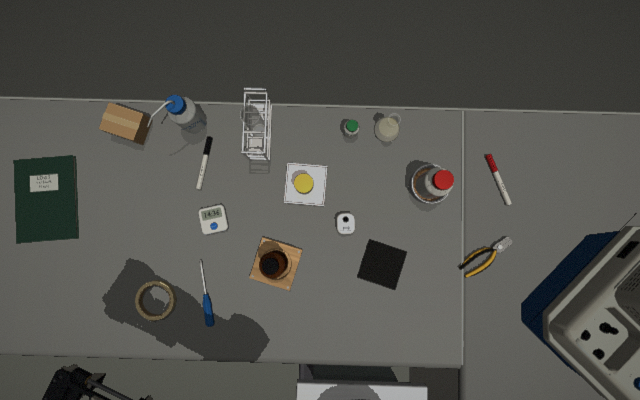

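The scene view shows the brown bottle in the block (253,218), the pot in the tray (327,217), the white bottle in the tin (393,275), the mat (296,296), the counter (314,255) and the vial (391,226). In the top view these are: block (276,263), tray (305,184), tin (431,184), mat (382,264), counter (345,223), vial (351,128) and timer (213,219). I'll enlarge both for measuring.

```bash
python3 - <<'E'
import cv2
a=cv2.imread("pics/top0.png")[110:300,240:470];cv2.imwrite("pics/tc.png",cv2.resize(a,None,fx=3,fy=3,interpolation=cv2.INTER_CUBIC))
a=cv2.imread("pics/scene0.png")[175:320,220:430];cv2.imwrite("pics/sc.png",cv2.resize(a,None,fx=3.5,fy=3.5,interpolation=cv2.INTER_CUBIC))
E
```

```text
(no output)
```

View pics/tc.png

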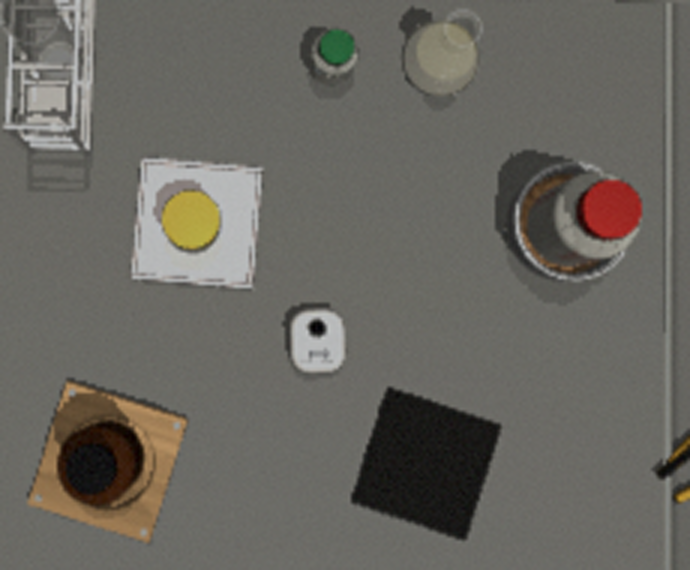

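View pics/sc.png

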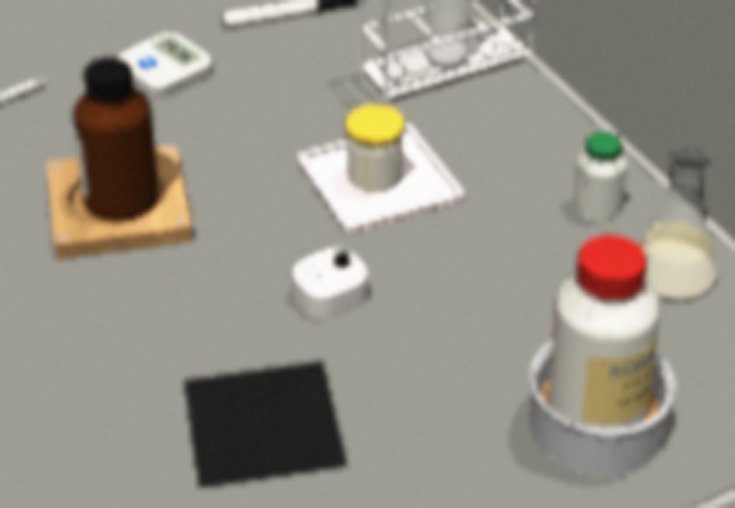

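The crops give usable edges. In the top crop: tray corners (141,158),(263,169),(251,288),(132,279); block corners (69,378),(188,416),(151,543),(27,504); mat corners (388,387),(501,425),(467,540),(351,502); tin rim centre about (573,221). In the scene crop the cap tops are black (109,72), red (611,258) and yellow (375,123).

```bash
cat >h.py <<'E'
import numpy as np,cv2
from scipy.optimize import least_squares
from plant import cams,get_obs
C={}
def cam(n):
    if n not in C: C[n]=cams.capture(n)
    return C[n]
def proj(n,X):
    c=cam(n);p=np.atleast_2d(X)@c["R"].T+c["t"];p=p@c["K"].T;return p[:,:2]/p[:,2:]
def ray(n,uv,z):
    c=cam(n);d=c["R"].T@np.linalg.solve(c["K"],[uv[0],uv[1],1.]);o=-c["R"].T@c["t"];return (o+d*(z-o[2])/d[2])
def t2(u,v):return np.array([(u+.5)/3-.5+240,(v+.5)/3-.5+110])
def s2(u,v):return np.array([(u+.5)/3.5-.5+220,(v+.5)/3.5-.5+175])
A=np.linspace(0,2*np.pi,60,endpoint=False)
def cen(n,x,y,z0,z1,r):  # silhouette centroid of a cylinder
    P=np.vstack([np.c_[x+r*np.cos(A),y+r*np.sin(A),0*A+z] for z in(z0,z1)])
    h=cv2.convexHull((proj(n,P)).astype(np.float32));m=cv2.moments(h);return np.array([m["m10"],m["m01"]])/m["m00"]
def mask(n,col,box=None):
    h=cv2.cvtColor(cam(n)["color"],cv2.COLOR_RGB2HSV).astype(int);H,S,V=h[...,0],h[...,1],h[...,2]
    m={"red":((H<8)|(H>172))&(S>140)&(V>70),"yellow":(H>22)&(H<34)&(S>140)&(V>70),"green":(H>50)&(H<85)&(S>100)&(V>40)}[col]
    if box:
        k=np.zeros_like(m);k[box[1]:box[3],box[0]:box[2]]=1;m&=k.astype(bool)
    q,l,st,ce=cv2.connectedComponentsWithStats(m.astype(np.uint8));i=1+np.argmax(st[1:,4]);return ce[i],st[i,4]
E
python3 - <<'E'
from h import *
for nm,z,cs in(("tray",10,[(141,158),(263,169),(251,288),(132,279)]),("block",16,[(69,378),(188,416),(151,543),(27,504)]),("mat",2,[(388,387),(501,425),(467,540),(351,502)])):
    P=np.array([ray("top",t2(*c),z)[:2] for c in cs]);e=np.roll(P,-1,0)-P
    print(nm,P.mean(0),np.linalg.norm(e,axis=1),np.degrees(np.arctan2(e[:,1],e[:,0]))%90)
print("mat scene",np.mean([ray("scene",s2(*c),2)[:2] for c in[(184,379),(323,362),(346,464),(200,487)]],0))
print("tray scene",np.mean([ray("scene",s2(*c),10)[:2] for c in[(298,156),(408,124),(464,191),(350,228)]],0))
print("block scene",np.mean([ray("scene",s2(*c),16)[:2] for c in[(46,165),(178,147),(191,232),(54,247)]],0))
print("tin top",ray("top",t2(574,221),45),"scene",ray("scene",s2(601,385),45))
B={"top":(240,110,470,300),"scene":(220,175,430,320)}
for col,H,r,zk in(("red",20,22.5,None),("yellow",13,24,60),("green",14,14,66)):
    M={n:mask(n,col,B[n])[0] for n in B}
    f=lambda p:np.r_[cen("top",p[0],p[1],p[2]-H,p[2],r)-M["top"],cen("scene",p[0],p[1],p[2]-H,p[2],r)-M["scene"]]
    s=least_squares(f,[500,0,100]);print(col,M,s.x,s.fun)
    if zk:
        for n in B:
            print(n,zk,least_squares(lambda p:cen(n,p[0],p[1],zk-H,zk,r)-M[n],[500,0]).x)
print("brown top",ray("top",t2(90,468),133),"scene",ray("scene",s2(109,72),133))
print("counter",ray("top",t2(317,340),34),"flask",ray("top",t2(440,58),20))
print(get_obs()["tool_pos"])
E
```

```text
tray [633.28397753 150.83867496] [102.33451194  99.892139    98.99479642 101.46427065] [86.3414517  85.73227185 87.23971139 87.63460293]
block [436.73099633 216.84782654] [102.50338409 106.72998161 105.89738585 107.47263954] [74.02077802 75.33819821 74.43564931 73.5210438 ]
mat [440.22413628 -44.59730356] [98.20394119 98.33667825 99.90546212 99.37725428] [73.02792587 74.1599053  73.63553802 73.17020969]
mat scene [438.69262628 -45.92093742]
tray scene [631.74622553 147.3430183 ]
block scene [432.40538644 211.96470329]
tin top [ 639.99383714 -153.24870374   45.        ] scene [ 634.64680042 -158.88861579   45.        ]
red {'top': array([443.38360656, 179.23934426]), 'scene': array([394.18685121, 250.70242215])} [671.69337254   0.          70.21430354] [-74.90521582 -11.56028004 -25.24103512 -14.69425396]
yellow {'top': array([303.21352313, 182.82918149]), 'scene': array([326.64583333, 210.23611111])} [589.63207198   0.         155.50898228] [69.50941056 17.03981882 15.06273002  7.60284172]
top 60 [636.71883941   0.        ]
scene 60 [585.93702875   0.        ]
green {'top': array([351.80612245, 125.15306122]), 'scene': array([392.01886792, 216.11320755])} [762.1757569    0.          91.87257396] [18.57262207  2.8483392   6.89546759  2.15250752]
top 66 [7.75933060e+02 4.21771968e-01]
scene 66 [757.81250745   0.        ]
brown top [440.84669332 219.74290021 133.        ] scene [437.53978712 212.88815466 133.        ]
counter [538.99099184  50.30269551  34.        ] flask [775.80067365 -47.67411847  20.        ]
[206.61446673 482.37959115 204.42018575]
```

```bash
python3 - <<'E'
from h import *
B={"top":(240,110,470,300),"scene":(220,175,430,320)}
L=lambda f,x:least_squares(f,x,diff_step=.01,x_scale=[100]*len(x))
for col,H,r,zk,x0 in(("red",20,22.5,155,[640,-155]),("yellow",13,24,60,[634,150]),("green",14,14,66,[760,60])):
    M={n:mask(n,col,B[n])[0] for n in B}
    s=L(lambda p:np.r_[cen("top",p[0],p[1],p[2]-H,p[2],r)-M["top"],cen("scene",p[0],p[1],p[2]-H,p[2],r)-M["scene"]],x0+[zk]);print(col,s.x,s.fun)
    for n in B: print(n,zk,L(lambda p:cen(n,p[0],p[1],zk-H,zk,r)-M[n],x0).x)
E
python3 -m creep '[{"hand":1,"spin":-8},{"hand":1,"spin":-8},{"hand":1,"spin":-7.2},{"hand":1},{"hand":1}]'
```

```text
red [ 637.93314685 -153.00283752  154.64166905] [-0.29224134  0.54782472  0.62065772 -0.12329944]
top 155 [ 639.10986021 -153.52884257]
scene 155 [ 636.23620995 -153.01988645]
yellow [631.30223499 154.646117    61.45893088] [-0.08298121  0.1693232   0.21802204 -0.02057456]
top 60 [631.8576447  154.50826384]
scene 60 [631.63453142 156.56925285]
green [772.9371516   42.09175485  66.83039772] [-0.17383632  0.32444415  0.4102745  -0.08430264]
top 66 [773.93651775  41.62703112]
scene 66 [772.41289155  43.16940016]invalid input at $[0]: expected keys hand, tx, ty, tz, spin
```

```bash
python3 -m creep '[{"hand":1,"tx":0,"ty":0,"tz":0,"spin":-8},{"hand":1,"tx":0,"ty":0,"tz":0,"spin":-8},{"hand":1,"tx":0,"ty":0,"tz":0,"spin":-7.2},{"hand":1,"tx":0,"ty":0,"tz":0,"spin":0},{"hand":1,"tx":0,"ty":0,"tz":0,"spin":0}]'; python3 -m creep '[{"hand":1,"tx":-0.0425,"ty":-0.0327,"tz":0,"spin":0},{"hand":1,"tx":-0.0425,"ty":-0.0327,"tz":0,"spin":0},{"hand":1,"tx":-0.0425,"ty":-0.0327,"tz":0,"spin":0},{"hand":1,"tx":-0.0425,"ty":-0.0327,"tz":0,"spin":0},{"hand":1,"tx":-0.0425,"ty":-0.0327,"tz":0,"spin":0}]'
```

```text
time: 0.92
tool_pos: [206.7, 482.6, 204.8]
tcp_rot: [3.142, -0.0, 3.139]
contact_force: [-0.7, 0.1, 0.6]
grip_width: 91.7
finger_force: 0.0
time: 1.55
tool_pos: [420.6, 317.9, 205.0]
tcp_rot: [3.141, 0.0, 3.14]
contact_force: [0.5, -0.7, -0.6]
grip_width: 91.8
finger_force: 0.0
```

Tracks well. On to above the pot, then down part way.

```bash
python3 -m creep '[{"hand":1,"tx":-0.0425,"ty":-0.0327,"tz":0,"spin":0},{"hand":1,"tx":-0.0425,"ty":-0.0327,"tz":0,"spin":0},{"hand":1,"tx":-0.0425,"ty":-0.0327,"tz":0,"spin":0},{"hand":1,"tx":-0.0425,"ty":-0.0327,"tz":0,"spin":0},{"hand":1,"tx":-0.0415,"ty":-0.0327,"tz":0,"spin":0}]'; python3 -m creep '[{"hand":1,"tx":0,"ty":0,"tz":0.04,"spin":0},{"hand":1,"tx":0,"ty":0,"tz":0.04,"spin":0},{"hand":1,"tx":0,"ty":0,"tz":0.02,"spin":0},{"hand":1,"tx":0,"ty":0,"tz":0,"spin":0},{"hand":1,"tx":0,"ty":0,"tz":0,"spin":0}]'; python3 - <<'E'
from h import *
o=get_obs()["tool_pos"];print(o,proj("top",o),proj("scene",o))
a=cam("top")["color"][110:250,220:400,::-1];b=cam("scene")["color"][130:270,240:420,::-1]
cv2.imwrite("pics/p1.png",cv2.resize(np.hstack([a,b]),None,fx=2.2,fy=2.2,interpolation=cv2.INTER_CUBIC))
E
```

```text
time: 2.17
tool_pos: [632.1, 154.4, 204.7]
tcp_rot: [3.141, 0.0, 3.14]
contact_force: [0.6, 0.1, -0.3]
grip_width: 91.9
finger_force: 0.0
time: 2.8
tool_pos: [631.5, 155.8, 106.0]
tcp_rot: [3.141, 0.002, 3.141]
contact_force: [-0.9, -0.4, -0.1]
grip_width: 91.6
finger_force: 0.0
[631.51232761 155.79832156 106.0046866 ] [[301.97197468 180.77524454]] [[326.72439395 194.82381617]]
```

View pics/p1.png

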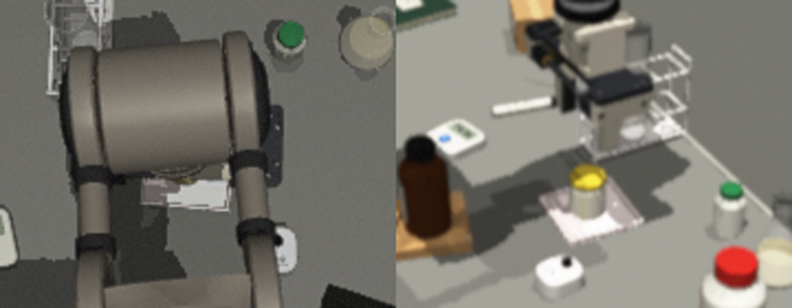

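```bash
python3 - <<'E'
from h import *
for dy in(-65,-46,46,65):
  for x in(622,641):
    p=proj("scene",[x,155.8+dy,92])[0];print(dy,x,(p-[240,130])*2.2+[396,0])
a=cam("scene")["color"][150:250,270:400,::-1].copy()
cv2.imwrite("pics/p2.png",cv2.resize(a,None,fx=6,fy=6,interpolation=cv2.INTER_CUBIC))
for dy in(-46,46):
  for x in(622,641):print((proj("scene",[x,155.8+dy,92])[0]-[270,150])*6)
E
```

```text
-65 622 [605.23493139 181.94721315]
-65 641 [619.12283185 177.47362555]
-46 622 [597.66902455 173.55340831]
-46 641 [611.45195986 169.17492906]
46 622 [563.21170984 135.32560806]
46 641 [576.50472093 131.36742436]
65 622 [556.5142554  127.89528586]
65 641 [569.70977733 124.01634684]
[370.0064306 353.3274772]
[407.59625415 341.38617016]
[276.03193593 249.06984017]
[312.28560254 238.2747937 ]
```

View pics/p2.png

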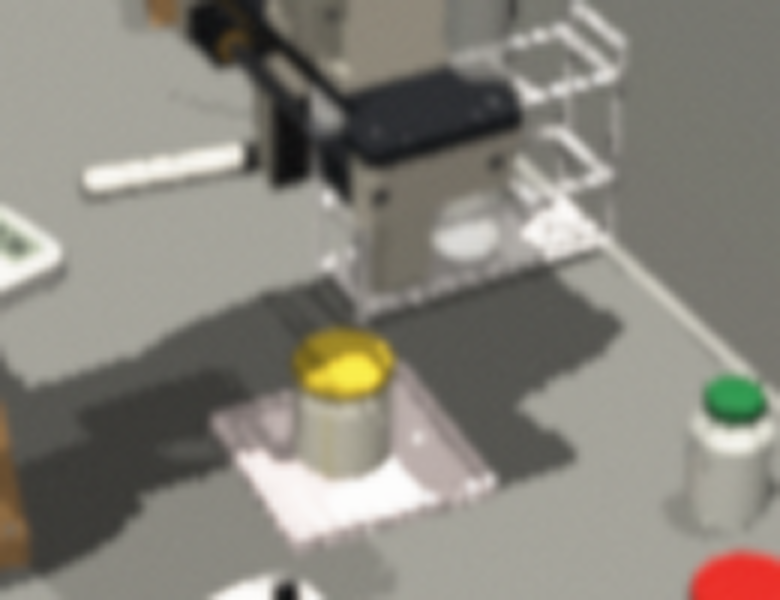

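Picture: the near fingertip shows at about (400,290) and the far one at (290,185). The columns match the projection but the rows are about 9 image px too high, so the fingers may be shorter or higher than nominal. I'll go lower and look again.

```bash
python3 -m creep '[{"hand":1,"tx":0,"ty":0,"tz":0.025,"spin":0},{"hand":1,"tx":0,"ty":0,"tz":0.02,"spin":0},{"hand":1,"tx":0,"ty":0,"tz":0,"spin":0},{"hand":1,"tx":0,"ty":0,"tz":0,"spin":0}]'; python3 - <<'E'
from h import *
a=cam("scene")["color"][150:250,270:400,::-1].copy()
o=get_obs()["tool_pos"];print(o)
for dy in(-46,46):
  for x in(622,641):print((proj("scene",[x,o[1]+dy,o[2]-14])[0]-[270,150])*6)
cv2.imwrite("pics/p3.png",cv2.resize(a,None,fx=6,fy=6,interpolation=cv2.INTER_CUBIC))
E
```

```text
time: 3.45
tool_pos: [631.6, 155.8, 61.2]
tcp_rot: [3.141, 0.002, -3.142]
contact_force: [0.3, 0.5, 0.2]
grip_width: 91.8
finger_force: 0.0
[631.70034824 155.79753585  61.35890037]
[369.45621927 432.66160645]
[406.27700875 420.52580738]
[277.35552204 326.6216689 ]
[312.89333916 315.62846657]
```

View pics/p3.png

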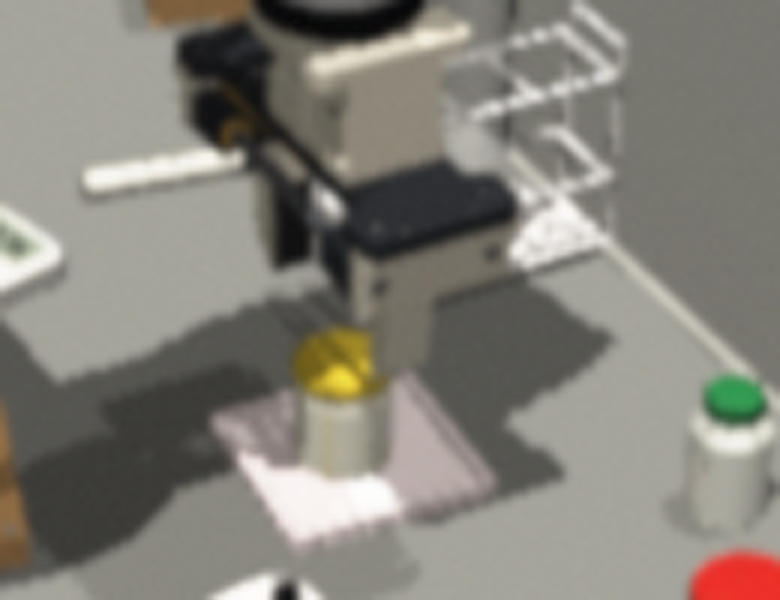

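Near fingertip at about (400,370), far one at about (290,265), so the gripper again appears about 30 mm higher than nominal. I'll check this against the start pictures, where nothing hides the gripper.

```bash
python3 - <<'E'
from h import *
s=cv2.imread("pics/scene0.png")[60:180,70:190];t=cv2.imread("pics/top0.png")[340:400,20:170]
s=cv2.resize(s,None,fx=4.5,fy=4.5,interpolation=cv2.INTER_CUBIC);t=cv2.resize(t,None,fx=1.7,fy=1.7,interpolation=cv2.INTER_CUBIC)
im=np.zeros((540,800,3),np.uint8);im[:,:540]=s;im[:102,540:795]=t
P=np.array([206.7,482.6,204.8]);yv=np.array([.394,.919,0])
for w in(-46,46):
  for dz in(-14,33-14+33):
    q=P+yv*w+[0,0,dz];print(w,dz,(proj("scene",q)[0]-[70,60])*4.5,(proj("top",q)[0]-[20,340])*1.7+[540,0])
cv2.imwrite("pics/p4.png",im)
# calibration sanity: both views of cork colour etc. not needed
E
```

```text
-46 -14 [274.04839936 447.66715991] [765.08797606  88.46714633]
-46 52 [245.8962517  348.78443953] [742.28618207 111.61844067]
46 -14 [310.37075452 372.99031385] [695.7524027   54.71207711]
46 52 [284.89854026 277.43857779] [667.39837523  75.01248106]
```

View pics/p4.png

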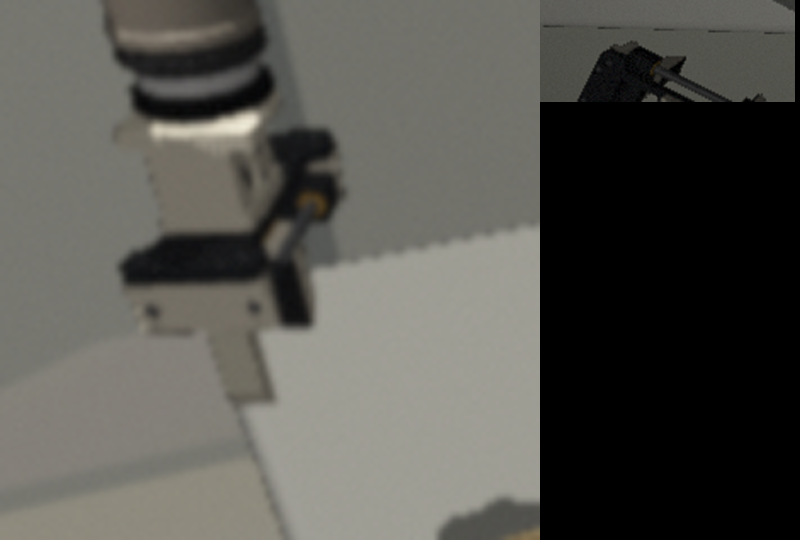

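The start pictures in both views give the same result: the real fingertips are about 31 mm above where the stated TCP puts them (near tip row 400 against 447, far tip 325 against 373), with no sideways shift. I'll lower to a height that is safe either way and look.

```bash
python3 -m creep '[{"hand":1,"tx":0,"ty":0,"tz":0.02,"spin":0},{"hand":1,"tx":0,"ty":0,"tz":0.015,"spin":0},{"hand":1,"tx":0,"ty":0,"tz":0,"spin":0},{"hand":1,"tx":0,"ty":0,"tz":0,"spin":0}]'; python3 - <<'E'
from h import *
a=cam("scene")["color"][150:250,270:400,::-1].copy()
o=get_obs()["tool_pos"];print(o)
for e in(0,31):
 for dy in(-46,46):
  for x in(622,641):print(e,(proj("scene",[x,o[1]+dy,o[2]-14+e])[0]-[270,150])*6)
cv2.imwrite("pics/p5.png",cv2.resize(a,None,fx=6,fy=6,interpolation=cv2.INTER_CUBIC))
E
```

```text
time: 4.1
tool_pos: [631.2, 155.7, 25.4]
tcp_rot: [3.141, 0.001, -3.141]
contact_force: [-0.6, 0.1, 0.1]
grip_width: 91.6
finger_force: 0.0
[631.36504546 155.74546684  25.58939234]
0 [369.08331353 493.96443123]
0 [405.31093786 481.69048499]
0 [278.42611642 386.65109808]
0 [313.41108492 375.51530329]
31 [369.45314928 441.00725478]
31 [406.19437179 428.85152446]
31 [277.54312454 334.78443542]
31 [313.00682541 323.77086929]
```

View pics/p5.png

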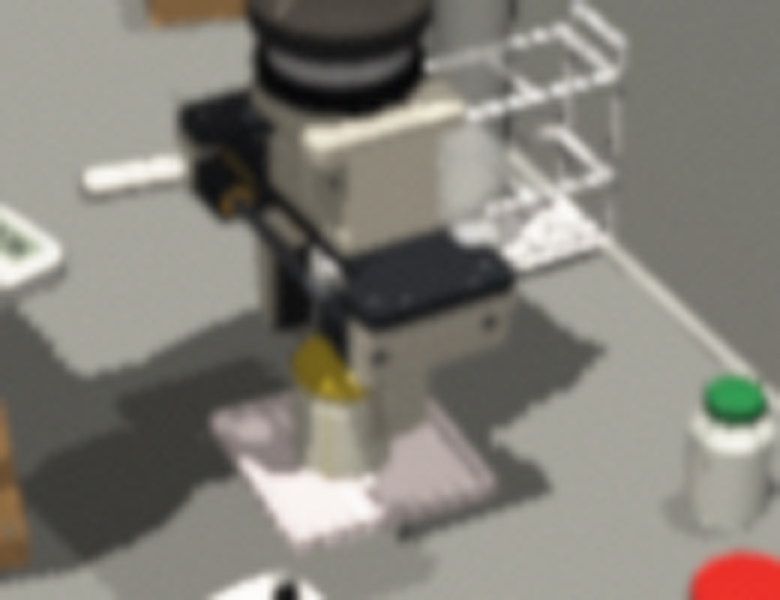

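The near tip is at about (405,425), matching tips about 31 mm above nominal (around z 43), and the force is zero. I'll go down another 20 mm, check the force, then close.

```bash
python3 -m creep '[{"hand":1,"tx":0,"ty":0,"tz":0.005,"spin":0},{"hand":1,"tx":0,"ty":0,"tz":0.005,"spin":0},{"hand":1,"tx":0,"ty":0,"tz":0.005,"spin":0},{"hand":1,"tx":0,"ty":0,"tz":0.0,"spin":0}]'; python3 -m creep '[{"hand":1,"tx":0,"ty":0,"tz":0.005,"spin":0},{"hand":1,"tx":0,"ty":0,"tz":0,"spin":0},{"hand":0.8,"tx":0,"ty":0,"tz":0,"spin":0},{"hand":0.7,"tx":0,"ty":0,"tz":0,"spin":0},{"hand":0.6,"tx":0,"ty":0,"tz":0,"spin":0}]';python3 -m creep '[{"hand":0.5,"tx":0,"ty":0,"tz":0,"spin":0},{"hand":0.4,"tx":0,"ty":0,"tz":0,"spin":0},{"hand":0.4,"tx":0,"ty":0,"tz":0,"spin":0},{"hand":0.4,"tx":0,"ty":0,"tz":0,"spin":0},{"hand":0.4,"tx":0,"ty":0,"tz":0,"spin":0}]'
```

```text
time: 4.65
tool_pos: [630.4, 155.6, 9.1]
tcp_rot: [-3.142, -0.001, -3.141]
contact_force: [-0.1, 0.7, 0.1]
grip_width: 91.8
finger_force: 0.0
time: 5.28
tool_pos: [630.9, 155.7, 5.0]
tcp_rot: [3.141, 0.0, -3.141]
contact_force: [0.1, 0.6, -0.3]
grip_width: 66.2
finger_force: 0.0
time: 5.9
tool_pos: [630.8, 155.6, 4.8]
tcp_rot: [3.142, -0.0, -3.141]
contact_force: [-0.7, -0.7, -1.0]
grip_width: 44.3
finger_force: 30.0
```

```bash
python3 - <<'E'
from h import *
a=cam("scene")["color"][165:245,285:385,::-1].copy();b=cam("top")["color"][150:250,250:370,::-1]
cv2.imwrite("pics/p6.png",np.hstack([cv2.resize(a,(500,400),interpolation=cv2.INTER_CUBIC),cv2.resize(b,(300,400))[:, :300]]))
E
```

```text
(no output)
```

View pics/p6.png

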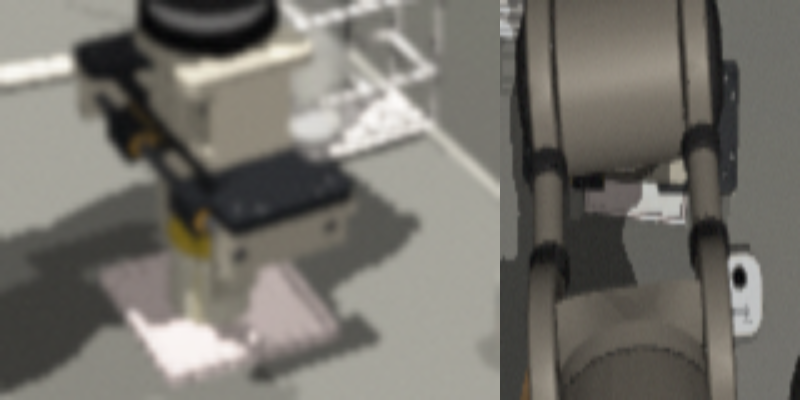

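The pot is between the fingers (lid at about (190,235), near finger at (232,290)). I'll lift and check.

```bash
python3 -m creep '[{"hand":0.4,"tx":0,"ty":0,"tz":-0.01,"spin":0},{"hand":0.4,"tx":0,"ty":0,"tz":-0.02,"spin":0},{"hand":0.4,"tx":0,"ty":0,"tz":-0.03,"spin":0},{"hand":0.4,"tx":0,"ty":0,"tz":-0.03,"spin":0},{"hand":0.4,"tx":0,"ty":0,"tz":-0.01,"spin":0}]'; python3 -m creep '[{"hand":0.4,"tx":0.01,"ty":-0.01,"tz":0,"spin":0},{"hand":0.4,"tx":0.03,"ty":-0.03,"tz":0,"spin":0},{"hand":0.4,"tx":0.04,"ty":-0.04,"tz":0,"spin":0},{"hand":0.4,"tx":0.04,"ty":-0.04,"tz":0,"spin":0},{"hand":0.4,"tx":0.04,"ty":-0.04,"tz":0,"spin":0}]'; python3 -m creep '[{"hand":0.4,"tx":0.025,"ty":-0.03,"tz":0,"spin":0},{"hand":0.4,"tx":0.006,"ty":-0.01,"tz":0,"spin":0},{"hand":0.4,"tx":0,"ty":0,"tz":0,"spin":0},{"hand":0.4,"tx":0,"ty":0,"tz":0,"spin":0}]';  python3 - <<'E'
from h import *
a=cam("scene")["color"][190:310,230:380,::-1].copy()
o=get_obs()["tool_pos"];print(o)
cv2.imwrite("pics/p7.png",cv2.resize(a,None,fx=5,fy=5,interpolation=cv2.INTER_CUBIC))
for z in(100,70):print(z,(proj("scene",[o[0],o[1],z])[0]-[230,190])*5)
E
```

```text
time: 6.62
tool_pos: [632.0, 155.9, 107.5]
tcp_rot: [3.141, 0.004, -3.141]
contact_force: [-0.1, 0.4, -0.4]
grip_width: 44.3
finger_force: 30.0
time: 7.25
tool_pos: [469.1, -5.3, 104.4]
tcp_rot: [3.142, -0.001, -3.141]
contact_force: [0.2, -0.5, 0.4]
grip_width: 44.3
finger_force: 30.0
time: 7.75
tool_pos: [440.7, -43.8, 104.7]
tcp_rot: [3.141, 0.0, -3.141]
contact_force: [-0.0, 0.9, -0.2]
grip_width: 44.1
finger_force: 30.0
[440.613337   -43.64084647 104.68546292]
100 [317.46343991 370.14651789]
70 [320.21094755 417.81767903]
```

View pics/p7.png

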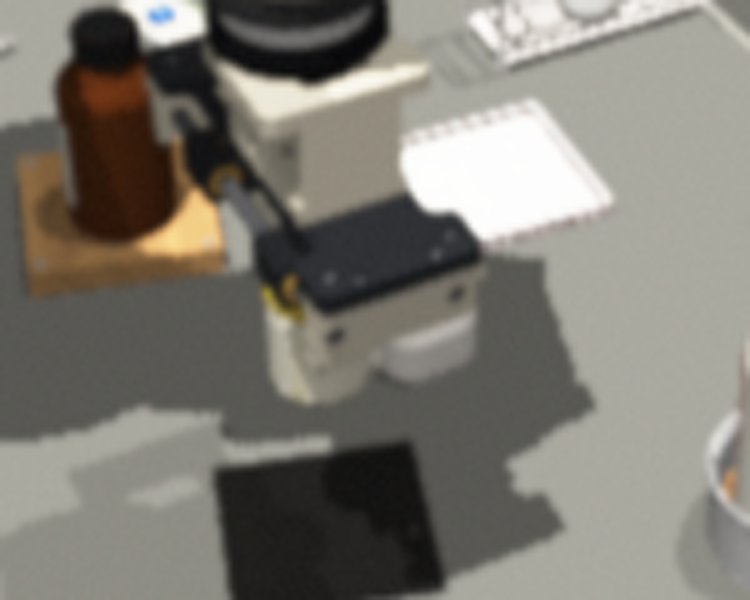

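The pot is held upright at about (318,340) with its base near row 400, over the mat, as predicted. Its TCP target on the mat is z≈2.9.

```bash
python3 -m creep '[{"hand":0.4,"tx":0,"ty":0,"tz":0.02,"spin":0},{"hand":0.4,"tx":0,"ty":0,"tz":0.03,"spin":0},{"hand":0.4,"tx":0,"ty":0,"tz":0.03,"spin":0},{"hand":0.4,"tx":0,"ty":0,"tz":0.012,"spin":0},{"hand":0.4,"tx":0,"ty":0,"tz":0,"spin":0}]'; python3 -m creep '[{"hand":0.4,"tx":0,"ty":0,"tz":0.004,"spin":0},{"hand":0.4,"tx":0,"ty":0,"tz":0.003,"spin":0},{"hand":0.4,"tx":0,"ty":0,"tz":0.0015,"spin":0},{"hand":0.4,"tx":0,"ty":0,"tz":0,"spin":0},{"hand":0.4,"tx":0,"ty":0,"tz":0,"spin":0}]'
```

```text
time: 8.43
tool_pos: [439.8, -43.9, 12.4]
tcp_rot: [3.141, -0.001, -3.141]
contact_force: [0.2, 0.3, -0.4]
grip_width: 44.4
finger_force: 30.0
time: 9.05
tool_pos: [439.9, -44.4, 4.5]
tcp_rot: [-3.142, 0.0, -3.142]
contact_force: [-0.5, -0.2, -0.6]
grip_width: 44.5
finger_force: 30.0
```

```bash
python3 -m creep '[{"hand":0.4,"tx":0,"ty":0,"tz":0.001,"spin":0},{"hand":0.4,"tx":0,"ty":0,"tz":0,"spin":0},{"hand":0.4,"tx":0,"ty":0,"tz":0,"spin":0}]'; python3 -m creep '[{"hand":0.4,"tx":0,"ty":0,"tz":0.001,"spin":0},{"hand":0.4,"tx":0,"ty":0,"tz":0,"spin":0},{"hand":0.4,"tx":0,"ty":0,"tz":0,"spin":0}]'
```

```text
time: 9.43
tool_pos: [439.8, -44.3, 3.3]
tcp_rot: [3.141, 0.0, -3.142]
contact_force: [0.3, -0.2, -0.3]
grip_width: 44.4
finger_force: 30.0
time: 9.8
tool_pos: [440.0, -44.4, 2.8]
tcp_rot: [-3.142, 0.001, -3.141]
contact_force: [-1.6, 1.4, 5.8]
grip_width: 44.3
finger_force: 30.0
```

The mat has taken the pot (5.8 N). I'll release, rise and move over to the white bottle.

```bash
python3 -m creep '[{"hand":0.55,"tx":0,"ty":0,"tz":0,"spin":0},{"hand":0.65,"tx":0,"ty":0,"tz":0,"spin":0},{"hand":0.8,"tx":0,"ty":0,"tz":0,"spin":0},{"hand":1,"tx":0,"ty":0,"tz":0,"spin":0},{"hand":1,"tx":0,"ty":0,"tz":0,"spin":0}]'; python3 -m creep '[{"hand":1,"tx":0,"ty":0,"tz":-0.02,"spin":0},{"hand":1,"tx":0,"ty":0,"tz":-0.04,"spin":0},{"hand":1,"tx":0,"ty":0,"tz":-0.05,"spin":0},{"hand":1,"tx":0,"ty":0,"tz":-0.05,"spin":0},{"hand":1,"tx":0,"ty":0,"tz":-0.02,"spin":0}]'; python3 -m creep '[{"hand":1,"tx":-0.04,"ty":-0.022,"tz":0,"spin":0},{"hand":1,"tx":-0.04,"ty":-0.022,"tz":0,"spin":0},{"hand":1,"tx":-0.04,"ty":-0.022,"tz":0,"spin":0},{"hand":1,"tx":-0.04,"ty":-0.022,"tz":0,"spin":0},{"hand":1,"tx":-0.038,"ty":-0.021,"tz":0,"spin":0}]';python3 - <<'E'
from h import *
a=cam("scene")["color"][150:320,230:450,::-1].copy()
o=get_obs()["tool_pos"];print(o)
cv2.imwrite("pics/p8.png",cv2.resize(a,None,fx=3.5,fy=3.5,interpolation=cv2.INTER_CUBIC))
M=mask("scene","yellow",(220,175,430,320))[0]
print(M,least_squares(lambda p:cen("scene",p[0],p[1],45,58,24)-M,[440,-44],diff_step=.01,x_scale=[100,100]).x)
M=mask("top","yellow",(240,110,470,300))[0]
print(M,least_squares(lambda p:cen("top",p[0],p[1],45,58,24)-M,[440,-44],diff_step=.01,x_scale=[100,100]).x)
E
```

```text
time: 10.42
tool_pos: [439.8, -44.4, 2.3]
tcp_rot: [3.142, -0.0, -3.142]
contact_force: [-0.2, -0.2, 0.2]
grip_width: 85.4
finger_force: 0.0
time: 11.05
tool_pos: [440.9, -44.6, 185.2]
tcp_rot: [-3.14, 0.005, -3.141]
contact_force: [0.5, -0.1, -0.2]
grip_width: 92.3
finger_force: 0.0
time: 11.68
tool_pos: [638.9, -154.1, 181.9]
tcp_rot: [3.141, -0.0, -3.142]
contact_force: [1.1, -0.1, -0.4]
grip_width: 91.4
finger_force: 0.0
[ 642.12288231 -156.81269655  180.62298065]
[294.43359375 279.03125   ] [441.27209081 -42.6145006 ]
[385.81402439 265.78963415] [440.78595238 -46.15509131]
```

View pics/p8.png

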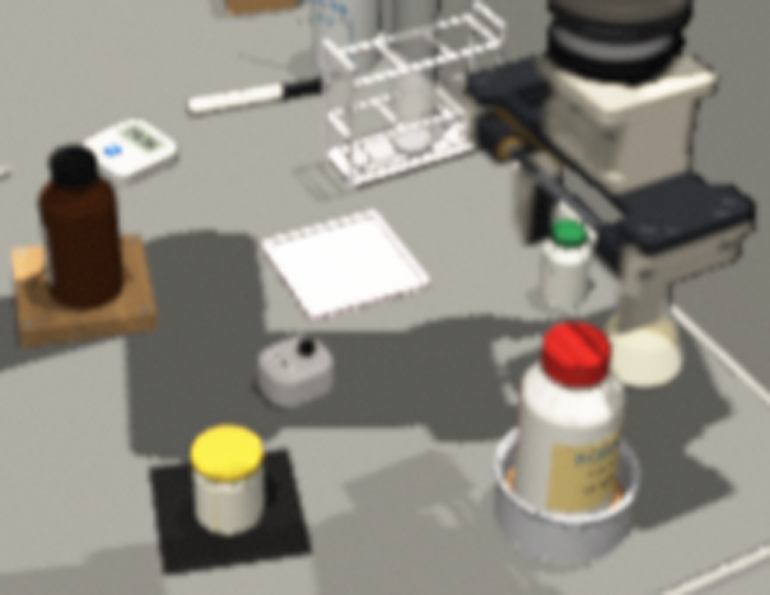

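The pot stands upright on the mat at (228,480), and the white bottle is below the gripper at (573,400). Descending in stages.

```bash
python3 -m creep '[{"hand":1,"tx":0,"ty":0,"tz":0,"spin":0},{"hand":1,"tx":0,"ty":0,"tz":0,"spin":0}]'; python3 -m creep '[{"hand":1,"tx":0,"ty":0,"tz":0.02,"spin":0},{"hand":1,"tx":0,"ty":0,"tz":0.02,"spin":0},{"hand":1,"tx":0,"ty":0,"tz":0.02,"spin":0},{"hand":1,"tx":0,"ty":0,"tz":0.01,"spin":0},{"hand":1,"tx":0,"ty":0,"tz":0,"spin":0}]'; python3 -m creep '[{"hand":1,"tx":0,"ty":0,"tz":0.01,"spin":0},{"hand":1,"tx":0,"ty":0,"tz":0.01,"spin":0},{"hand":1,"tx":0,"ty":0,"tz":0.005,"spin":0},{"hand":1,"tx":0,"ty":0,"tz":0,"spin":0},{"hand":1,"tx":0,"ty":0,"tz":0,"spin":0}]'
```

```text
time: 12.02
tool_pos: [637.0, -152.6, 182.7]
tcp_rot: [3.141, -0.0, -3.141]
contact_force: [-0.2, -0.4, -0.1]
grip_width: 91.8
finger_force: 0.0
time: 12.65
tool_pos: [637.3, -152.9, 112.3]
tcp_rot: [3.141, -0.001, -3.141]
contact_force: [0.5, 0.2, 0.3]
grip_width: 91.7
finger_force: 0.0
time: 13.28
tool_pos: [638.0, -153.4, 87.5]
tcp_rot: [-3.142, 0.0, -3.141]
contact_force: [-0.2, -0.2, 0.4]
grip_width: 91.9
finger_force: 0.0
```

```bash
python3 -m creep '[{"hand":1,"tx":0,"ty":0,"tz":0.004,"spin":0},{"hand":1,"tx":0,"ty":0,"tz":0.004,"spin":0},{"hand":1,"tx":0,"ty":0,"tz":0,"spin":0}]'; python3 -m creep '[{"hand":1,"tx":0,"ty":0,"tz":0.003,"spin":0},{"hand":1,"tx":0,"ty":0,"tz":0,"spin":0},{"hand":1,"tx":0,"ty":0,"tz":0,"spin":0}]'; python3 -m creep '[{"hand":0.85,"tx":0,"ty":0,"tz":0,"spin":0},{"hand":0.75,"tx":0,"ty":0,"tz":0,"spin":0},{"hand":0.6,"tx":0,"ty":0,"tz":0,"spin":0},{"hand":0.6,"tx":0,"ty":0,"tz":0,"spin":0},{"hand":0.6,"tx":0,"ty":0,"tz":0,"spin":0}]'
```

```text
time: 13.65
tool_pos: [637.5, -153.2, 78.8]
tcp_rot: [3.141, -0.001, -3.141]
contact_force: [-0.6, -0.2, -0.4]
grip_width: 91.7
finger_force: 0.0
time: 14.02
tool_pos: [637.9, -153.3, 76.3]
tcp_rot: [3.142, 0.0, -3.142]
contact_force: [0.4, -0.4, 0.0]
grip_width: 91.9
finger_force: 0.0
time: 14.65
tool_pos: [637.9, -153.2, 76.4]
tcp_rot: [3.141, 0.0, -3.141]
contact_force: [0.2, 0.6, 0.4]
grip_width: 65.3
finger_force: 30.0
```

```bash
python3 -m creep '[{"hand":0.6,"tx":0,"ty":0,"tz":-0.005,"spin":0},{"hand":0.6,"tx":0,"ty":0,"tz":-0.005,"spin":0},{"hand":0.6,"tx":0,"ty":0,"tz":0,"spin":0},{"hand":0.6,"tx":0,"ty":0,"tz":0,"spin":0}]'; python3 - <<'E'
from h import *
print(get_obs()["contact_force"],get_obs()["moment"])
for n,b in(("scene",(220,175,430,320)),("top",(240,110,470,300))):
  try:print(n,mask(n,"red",b))
  except Exception as e:print(n,e)
for z in(154.6,164.6):print(cen("scene",638,-153.2,z-20,z,22.5),cen("top",638,-153.2,z-20,z,22.5))
E
```

```text
time: 15.15
tool_pos: [637.8, -153.4, 86.3]
tcp_rot: [3.142, -0.0, -3.142]
contact_force: [0.7, 0.6, -2.5]
grip_width: 65.5
finger_force: 30.0
[ 0.6737932   0.56098087 -2.46963566] [-0.01336488  0.03574901  0.01591713]
scene (array([388.31818182, 249.88636364]), np.int32(44))
top (array([438.7804878 , 177.97560976]), np.int32(41))
[394.82314214 250.63994916] [443.17651352 179.76113954]
[395.2096346  247.22191129] [444.5313942  179.27134767]
```

The bottle is held (2.5 N weight). Lifting clear of the rim and carrying it to the tray.

```bash
python3 -m creep '[{"hand":0.6,"tx":0,"ty":0,"tz":-0.015,"spin":0},{"hand":0.6,"tx":0,"ty":0,"tz":-0.02,"spin":0},{"hand":0.6,"tx":0,"ty":0,"tz":-0.015,"spin":0},{"hand":0.6,"tx":0,"ty":0,"tz":0,"spin":0}]'; python3 -m creep '[{"hand":0.6,"tx":0,"ty":0.015,"tz":0,"spin":0},{"hand":0.6,"tx":0,"ty":0.03,"tz":0,"spin":0},{"hand":0.6,"tx":0,"ty":0.035,"tz":0,"spin":0},{"hand":0.6,"tx":0,"ty":0.035,"tz":0,"spin":0},{"hand":0.6,"tx":0,"ty":0.035,"tz":0,"spin":0}]'; python3 -m creep '[{"hand":0.6,"tx":0.002,"ty":0.035,"tz":0,"spin":0},{"hand":0.6,"tx":0.002,"ty":0.035,"tz":0,"spin":0},{"hand":0.6,"tx":0.001,"ty":0.035,"tz":0,"spin":0},{"hand":0.6,"tx":0,"ty":0.03,"tz":0,"spin":0},{"hand":0.6,"tx":0,"ty":0.015,"tz":0,"spin":0}]'; python3 -m creep '[{"hand":0.6,"tx":0,"ty":0.003,"tz":0,"spin":0},{"hand":0.6,"tx":0,"ty":0,"tz":0,"spin":0},{"hand":0.6,"tx":0,"ty":0,"tz":0,"spin":0},{"hand":0.6,"tx":0,"ty":0,"tz":0,"spin":0}]'; python3 -m creep '[{"hand":0.6,"tx":0,"ty":0,"tz":0.015,"spin":0},{"hand":0.6,"tx":0,"ty":0,"tz":0.02,"spin":0},{"hand":0.6,"tx":0,"ty":0,"tz":0.015,"spin":0},{"hand":0.6,"tx":0,"ty":0,"tz":0.008,"spin":0},{"hand":0.6,"tx":0,"ty":0,"tz":0,"spin":0}]'
```

```text
time: 15.75
tool_pos: [638.8, -153.7, 138.3]
tcp_rot: [-3.14, 0.003, -3.141]
contact_force: [0.7, 0.1, -3.3]
grip_width: 64.9
finger_force: 30.0
time: 16.38
tool_pos: [636.9, -1.0, 135.3]
tcp_rot: [3.141, -0.002, -3.141]
contact_force: [0.9, -0.7, -2.4]
grip_width: 65.2
finger_force: 30.0
time: 17.0
tool_pos: [631.7, 149.0, 135.4]
tcp_rot: [3.141, -0.002, -3.139]
contact_force: [-0.6, -0.7, -2.1]
grip_width: 65.4
finger_force: 30.0
time: 17.5
tool_pos: [632.9, 148.7, 136.4]
tcp_rot: [-3.142, 0.0, 3.141]
contact_force: [0.1, -0.0, -2.8]
grip_width: 65.2
finger_force: 30.0
time: 18.12
tool_pos: [632.5, 149.6, 77.6]
tcp_rot: [-3.142, -0.001, -3.142]
contact_force: [-0.1, -0.5, -2.0]
grip_width: 65.0
finger_force: 30.0
```

```bash
python3 -m creep '[{"hand":0.6,"tx":0,"ty":0,"tz":0.004,"spin":0},{"hand":0.6,"tx":0,"ty":0,"tz":0.004,"spin":0},{"hand":0.6,"tx":0,"ty":0,"tz":0.002,"spin":0},{"hand":0.6,"tx":0,"ty":0,"tz":0,"spin":0},{"hand":0.6,"tx":0,"ty":0,"tz":0,"spin":0}]'; for i in 1; do python3 -m creep '[{"hand":0.6,"tx":0,"ty":0,"tz":0.0015,"spin":0},{"hand":0.6,"tx":0,"ty":0,"tz":0.0015,"spin":0},{"hand":0.6,"tx":0,"ty":0,"tz":0,"spin":0},{"hand":0.6,"tx":0,"ty":0,"tz":0,"spin":0}]'; done
```

```text
time: 18.75
tool_pos: [632.9, 149.7, 68.5]
tcp_rot: [3.141, 0.0, -3.142]
contact_force: [0.0, 0.1, -1.8]
grip_width: 65.6
finger_force: 30.0
time: 19.25
tool_pos: [632.8, 149.7, 65.3]
tcp_rot: [3.142, 0.0, -3.141]
contact_force: [-1.1, 0.4, -2.1]
grip_width: 65.3
finger_force: 30.0
```

```bash
python3 -m creep '[{"hand":0.6,"tx":0,"ty":0,"tz":0.0015,"spin":0},{"hand":0.6,"tx":0,"ty":0,"tz":0,"spin":0},{"hand":0.6,"tx":0,"ty":0,"tz":0,"spin":0}]'
```

```text
time: 19.62
tool_pos: [632.8, 149.7, 63.8]
tcp_rot: [3.142, 0.0, -3.141]
contact_force: [0.3, -0.4, -1.8]
grip_width: 65.4
finger_force: 30.0
```

```bash
python3 -m creep '[{"hand":0.6,"tx":0,"ty":0,"tz":0.001,"spin":0},{"hand":0.6,"tx":0,"ty":0,"tz":0,"spin":0},{"hand":0.6,"tx":0,"ty":0,"tz":0,"spin":0}]';python3 -m creep '[{"hand":0.6,"tx":0,"ty":0,"tz":0.001,"spin":0},{"hand":0.6,"tx":0,"ty":0,"tz":0,"spin":0},{"hand":0.6,"tx":0,"ty":0,"tz":0,"spin":0}]';python3 -m creep '[{"hand":0.6,"tx":0,"ty":0,"tz":0.001,"spin":0},{"hand":0.6,"tx":0,"ty":0,"tz":0,"spin":0},{"hand":0.6,"tx":0,"ty":0,"tz":0,"spin":0}]'
```

```text
time: 20.0
tool_pos: [632.8, 149.7, 62.8]
tcp_rot: [3.142, 0.0, -3.141]
contact_force: [1.1, 0.2, -2.7]
grip_width: 64.8
finger_force: 30.0
time: 20.38
tool_pos: [632.8, 149.6, 61.8]
tcp_rot: [3.142, 0.0, -3.142]
contact_force: [-0.6, -0.5, -2.6]
grip_width: 65.1
finger_force: 30.0
time: 20.75
tool_pos: [632.8, 149.7, 60.8]
tcp_rot: [3.141, 0.0, -3.141]
contact_force: [0.8, 0.4, -2.9]
grip_width: 65.1
finger_force: 30.0
```

```bash
python3 -m creep '[{"hand":0.6,"tx":0,"ty":0,"tz":0.001,"spin":0},{"hand":0.6,"tx":0,"ty":0,"tz":0,"spin":0},{"hand":0.6,"tx":0,"ty":0,"tz":0,"spin":0}]';python3 -m creep '[{"hand":0.6,"tx":0,"ty":0,"tz":0.001,"spin":0},{"hand":0.6,"tx":0,"ty":0,"tz":0,"spin":0},{"hand":0.6,"tx":0,"ty":0,"tz":0,"spin":0}]'
```

```text
time: 21.12
tool_pos: [633.2, 149.8, 60.8]
tcp_rot: [3.141, 0.001, -3.141]
contact_force: [-1.3, 0.5, 5.9]
grip_width: 64.9
finger_force: 30.0
time: 21.5
tool_pos: [633.4, 149.8, 60.7]
tcp_rot: [3.141, 0.002, -3.141]
contact_force: [-3.2, -0.4, 11.0]
grip_width: 65.2
finger_force: 30.0
```

The white bottle has landed (contact at TCP 60.7, so the tin packing is about 19.8 mm). I'll release, rise and go to the brown bottle.

```bash
python3 -m creep '[{"hand":0.6,"tx":0,"ty":0,"tz":-0.001,"spin":0},{"hand":0.72,"tx":0,"ty":0,"tz":0,"spin":0},{"hand":0.8,"tx":0,"ty":0,"tz":0,"spin":0},{"hand":1,"tx":0,"ty":0,"tz":0,"spin":0},{"hand":1,"tx":0,"ty":0,"tz":0,"spin":0}]'; python3 -m creep '[{"hand":1,"tx":0,"ty":0,"tz":-0.01,"spin":0},{"hand":1,"tx":0,"ty":0,"tz":-0.03,"spin":0},{"hand":1,"tx":0,"ty":0,"tz":-0.04,"spin":0},{"hand":1,"tx":0,"ty":0,"tz":-0.03,"spin":0},{"hand":1,"tx":0,"ty":0,"tz":0,"spin":0}]'; python3 -m creep '[{"hand":1,"tx":0.03,"ty":0.01,"tz":0,"spin":0},{"hand":1,"tx":0.05,"ty":0.017,"tz":0,"spin":0},{"hand":1,"tx":0.05,"ty":0.017,"tz":0,"spin":0},{"hand":1,"tx":0.05,"ty":0.017,"tz":0,"spin":0},{"hand":1,"tx":0.014,"ty":0.006,"tz":0,"spin":0}]';python3 -m creep '[{"hand":1,"tx":0,"ty":0,"tz":0,"spin":0},{"hand":1,"tx":0,"ty":0,"tz":0,"spin":0},{"hand":1,"tx":0,"ty":0,"tz":0,"spin":0}]';python3 - <<'E'
from h import *
a=cam("scene")["color"][150:320,210:430,::-1].copy()
cv2.imwrite("pics/p9.png",cv2.resize(a,None,fx=3.5,fy=3.5,interpolation=cv2.INTER_CUBIC))
L=lambda f,x:least_squares(f,x,diff_step=.01,x_scale=[100]*len(x))
for n,b in(("scene",(220,140,430,320)),("top",(240,110,470,300))):
  for c,z,H,r,x0 in(("red",139,20,22.5,[632,150]),):
    M=mask(n,c,b);print(n,c,M,L(lambda p:cen(n,p[0],p[1],z-H,z,r)-M[0],x0).x)
# brown bottle outline in the first scene picture: model edges
im=cv2.imread("pics/scene0.png").astype(int);f=lambda q:np.round(q,1).tolist()
for v in(200,205,210,225,228):print(v,[int(x) for x in im[v,230:275].sum(1)])
o=get_obs()["tool_pos"];print(o)
for x,y in((439,216.5),(435,214.5)):
  for z in(133,40):
    P=np.c_[x+30*np.cos(A),y+30*np.sin(A),0*A+z] if z<90 else np.c_[x+19*np.cos(A),y+19*np.sin(A),0*A+z]
    q=proj("scene",P);print(x,z,f(q.min(0)),f(q.max(0)),f(proj("scene",[x,y,z])[0]))
E
```

```text
time: 22.12
tool_pos: [632.7, 149.6, 59.5]
tcp_rot: [-3.142, -0.0, -3.142]
contact_force: [-0.4, -0.5, -0.9]
grip_width: 89.0
finger_force: 0.0
time: 22.75
tool_pos: [634.4, 149.9, 173.5]
tcp_rot: [3.141, 0.007, -3.141]
contact_force: [-0.0, -0.1, 0.5]
grip_width: 91.8
finger_force: 0.0
time: 23.38
tool_pos: [435.7, 217.1, 169.3]
tcp_rot: [-3.141, -0.002, -3.14]
contact_force: [0.4, 0.0, 0.7]
grip_width: 91.8
finger_force: 0.0
time: 23.75
tool_pos: [439.9, 216.2, 169.5]
tcp_rot: [-3.141, -0.0, 3.141]
contact_force: [0.2, -0.8, -0.5]
grip_width: 92.1
finger_force: 0.0
scene red (array([327.94318182, 188.99431818]), np.int32(176)) [631.85042311 149.45205059]
top red (array([303.79298246, 178.68421053]), np.int32(285)) [633.66957567 150.97922977]
200 [380, 366, 386, 441, 463, 463, 466, 463, 462, 463, 466, 463, 460, 410, 249, 97, 48, 29, 43, 41, 43, 38, 39, 39, 41, 34, 33, 72, 172, 285, 360, 414, 467, 515, 526, 528, 487, 431, 379, 365, 362, 364, 391, 408, 434]
205 [464, 465, 462, 465, 463, 465, 463, 467, 464, 455, 401, 278, 175, 144, 137, 137, 140, 134, 131, 124, 127, 117, 112, 111, 112,
[... 302 characters left out ...]
 462, 463, 466, 461, 466]
225 [464, 464, 466, 490, 528, 537, 528, 515, 508, 501, 488, 456, 404, 373, 260, 144, 96, 94, 95, 95, 93, 98, 86, 84, 92, 85, 86, 81, 81, 79, 73, 73, 64, 67, 115, 224, 277, 299, 307, 321, 372, 423, 418, 447, 465]
228 [463, 463, 451, 446, 506, 533, 529, 515, 490, 426, 344, 284, 306, 355, 303, 187, 109, 94, 92, 90, 95, 91, 94, 92, 88, 91, 86, 82, 75, 75, 71, 73, 67, 61, 97, 167, 221, 307, 429, 523, 559, 549, 471, 446, 460]
[439.49782711 216.21818199 169.50138448]
439 133 [243.5, 190.3] [258.1, 198.6] [250.8, 194.4]
439 40 [243.0, 215.6] [265.1, 229.2] [254.1, 222.3]
435 133 [242.3, 191.0] [257.0, 199.4] [249.6, 195.2]
435 40 [241.9, 216.4] [264.0, 230.1] [253.0, 223.1]
```

View pics/p9.png

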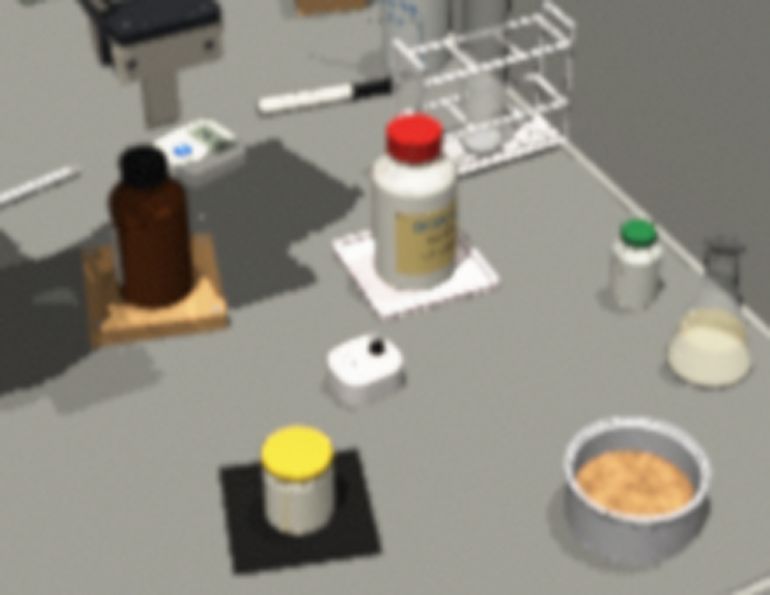

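The white bottle stands upright in the tray (cap at (414,137)), the pot is on the mat, and the tin is empty with its cork visible (635,485). The gripper is above the brown bottle (150,240), so I'm descending.

```bash
python3 -m creep '[{"hand":1,"tx":0,"ty":0,"tz":0.02,"spin":0},{"hand":1,"tx":0,"ty":0,"tz":0.025,"spin":0},{"hand":1,"tx":0,"ty":0,"tz":0.02,"spin":0},{"hand":1,"tx":0,"ty":0,"tz":0.01,"spin":0},{"hand":1,"tx":0,"ty":0,"tz":0,"spin":0}]'; python3 -m creep '[{"hand":1,"tx":0,"ty":0,"tz":0.01,"spin":0},{"hand":1,"tx":0,"ty":0,"tz":0.01,"spin":0},{"hand":1,"tx":0,"ty":0,"tz":0.005,"spin":0},{"hand":1,"tx":0,"ty":0,"tz":0,"spin":0},{"hand":1,"tx":0,"ty":0,"tz":0,"spin":0}]'
```

```text
time: 24.48
tool_pos: [438.7, 216.5, 94.4]
tcp_rot: [-3.141, -0.001, 3.141]
contact_force: [0.6, -0.2, -0.2]
grip_width: 92.0
finger_force: 0.0
time: 25.1
tool_pos: [439.0, 216.7, 70.0]
tcp_rot: [3.141, 0.0, -3.141]
contact_force: [0.2, -0.4, 0.7]
grip_width: 92.1
finger_force: 0.0
```

```bash
python3 -m creep '[{"hand":1,"tx":0,"ty":0,"tz":0.006,"spin":0},{"hand":1,"tx":0,"ty":0,"tz":0.006,"spin":0},{"hand":1,"tx":0,"ty":0,"tz":0,"spin":0},{"hand":1,"tx":0,"ty":0,"tz":0,"spin":0}]'; python3 -m creep '[{"hand":0.85,"tx":0,"ty":0,"tz":0,"spin":0},{"hand":0.75,"tx":0,"ty":0,"tz":0,"spin":0},{"hand":0.65,"tx":0,"ty":0,"tz":0,"spin":0},{"hand":0.52,"tx":0,"ty":0,"tz":0,"spin":0},{"hand":0.52,"tx":0,"ty":0,"tz":0,"spin":0}]'; python3 -m creep '[{"hand":0.52,"tx":0,"ty":0,"tz":0,"spin":0},{"hand":0.52,"tx":0,"ty":0,"tz":-0.005,"spin":0},{"hand":0.52,"tx":0,"ty":0,"tz":-0.005,"spin":0},{"hand":0.52,"tx":0,"ty":0,"tz":0,"spin":0},{"hand":0.52,"tx":0,"ty":0,"tz":0,"spin":0}]'
```

```text
time: 25.6
tool_pos: [438.8, 216.7, 57.8]
tcp_rot: [3.142, -0.0, -3.141]
contact_force: [0.5, -0.4, -0.1]
grip_width: 91.6
finger_force: 0.0
time: 26.22
tool_pos: [438.8, 216.8, 57.9]
tcp_rot: [3.141, 0.0, -3.141]
contact_force: [-0.0, 0.7, 0.4]
grip_width: 58.8
finger_force: 30.0
time: 26.85
tool_pos: [438.7, 216.6, 67.8]
tcp_rot: [3.142, -0.0, -3.142]
contact_force: [0.5, -0.3, -2.0]
grip_width: 58.6
finger_force: 30.0
```

```bash
python3 -m creep '[{"hand":0.52,"tx":0,"ty":0,"tz":-0.02,"spin":0},{"hand":0.52,"tx":0,"ty":0,"tz":-0.03,"spin":0},{"hand":0.52,"tx":0,"ty":0,"tz":-0.02,"spin":0},{"hand":0.52,"tx":0,"ty":0,"tz":0,"spin":0},{"hand":0.52,"tx":-0.010,"ty":-0.018,"tz":0,"spin":0}]'; python3 -m creep '[{"hand":0.52,"tx":-0.020,"ty":-0.0375,"tz":0,"spin":0},{"hand":0.52,"tx":-0.020,"ty":-0.0375,"tz":0,"spin":0},{"hand":0.52,"tx":-0.020,"ty":-0.0375,"tz":0,"spin":0},{"hand":0.52,"tx":-0.020,"ty":-0.0375,"tz":0,"spin":0},{"hand":0.52,"tx":-0.020,"ty":-0.0375,"tz":0,"spin":0}]';python3 -m creep '[{"hand":0.52,"tx":-0.020,"ty":-0.0375,"tz":0,"spin":0},{"hand":0.52,"tx":-0.020,"ty":-0.0375,"tz":0,"spin":0},{"hand":0.52,"tx":-0.020,"ty":-0.0375,"tz":0,"spin":0},{"hand":0.52,"tx":-0.020,"ty":-0.0375,"tz":0,"spin":0},{"hand":0.52,"tx":-0.009,"ty":-0.016,"tz":0,"spin":0}]';python3 -m creep '[{"hand":0.52,"tx":0,"ty":0,"tz":0,"spin":0},{"hand":0.52,"tx":0,"ty":0,"tz":0,"spin":0},{"hand":0.52,"tx":0,"ty":0,"tz":0,"spin":0}]'; python3 - <<'E'
from h import *
# tin rim fit from the clear picture at time 24 not kept in raw; fit orange cork now in both
for n,b in(("scene",(370,255,430,320)),("top",(400,150,460,220))):
    h=cv2.cvtColor(cam(n)["color"],cv2.COLOR_RGB2HSV).astype(int);m=(h[...,0]>5)&(h[...,0]<22)&(h[...,1]>90)&(h[...,2]>90)
    ys,xs=np.nonzero(m);k=(xs>b[0])&(xs<b[2])&(ys>b[1])&(ys<b[3]);xs,ys=xs[k],ys[k]
    print(n,len(xs),xs.min(),xs.max(),ys.min(),ys.max())
    q=proj(n,np.c_[637.5+43*np.cos(A),-155+43*np.sin(A),0*A+20]);print(q.min(0),q.max(0))
im=cv2.imread("pics/p9.png");b=cv2.resize(im,(220,170),interpolation=cv2.INTER_AREA)
g=cv2.cvtColor(b,cv2.COLOR_BGR2HSV).astype(int);m=(g[...,0]>5)&(g[...,0]<22)&(g[...,1]>90);ys,xs=np.nonzero(m);k=(xs>155)&(ys>110);print("cork p9",xs[k].min()+210,xs[k].max()+210,ys[k].min()+150,ys[k].max()+150)
E
```

```text
time: 27.48
tool_pos: [447.9, 199.0, 136.9]
tcp_rot: [-3.142, -0.001, -3.14]
contact_force: [-1.0, 0.0, -2.0]
grip_width: 58.2
finger_force: 30.0
time: 28.1
tool_pos: [548.6, 9.9, 136.2]
tcp_rot: [3.141, -0.002, -3.142]
contact_force: [0.3, -0.4, -2.2]
grip_width: 58.5
finger_force: 30.0
time: 28.72
tool_pos: [637.8, -157.1, 135.4]
tcp_rot: [3.141, -0.002, 3.14]
contact_force: [-0.8, 0.4, -2.3]
grip_width: 58.4
finger_force: 30.0
time: 29.1
tool_pos: [637.4, -153.7, 137.6]
tcp_rot: [3.141, -0.001, -3.14]
contact_force: [0.5, 0.4, -2.1]
grip_width: 58.9
finger_force: 30.0
scene 449 375 407 278 296
[372.32729326 277.68755868] [408.9703554  304.48036452]
top 90 417 436 192 199
[411.5817902  168.05560903] [446.48901176 202.73984804]
cork p9 375 407 279 296
```

```bash
python3 -m creep '[{"hand":0.52,"tx":0,"ty":-0.001,"tz":0.015,"spin":0},{"hand":0.52,"tx":0,"ty":0,"tz":0.02,"spin":0},{"hand":0.52,"tx":0,"ty":0,"tz":0.015,"spin":0},{"hand":0.52,"tx":0,"ty":0,"tz":0.006,"spin":0},{"hand":0.52,"tx":0,"ty":0,"tz":0,"spin":0}]'; python3 -m creep '[{"hand":0.52,"tx":0,"ty":0,"tz":0.003,"spin":0},{"hand":0.52,"tx":0,"ty":0,"tz":0.003,"spin":0},{"hand":0.52,"tx":0,"ty":0,"tz":0.002,"spin":0},{"hand":0.52,"tx":0,"ty":0,"tz":0,"spin":0},{"hand":0.52,"tx":0,"ty":0,"tz":0,"spin":0}]';python3 -m creep '[{"hand":0.52,"tx":0,"ty":0,"tz":0.0015,"spin":0},{"hand":0.52,"tx":0,"ty":0,"tz":0,"spin":0},{"hand":0.52,"tx":0,"ty":0,"tz":0,"spin":0}]'
```

```text
time: 29.82
tool_pos: [637.7, -155.8, 81.4]
tcp_rot: [3.141, -0.001, -3.141]
contact_force: [-0.4, -0.2, -1.6]
grip_width: 58.9
finger_force: 30.0
time: 30.45
tool_pos: [637.9, -155.9, 73.9]
tcp_rot: [-3.142, 0.0, -3.141]
contact_force: [0.2, 0.1, -2.0]
grip_width: 58.7
finger_force: 30.0
time: 30.82
tool_pos: [637.8, -155.8, 72.3]
tcp_rot: [3.142, 0.0, -3.141]
contact_force: [0.0, -0.2, -2.8]
grip_width: 58.6
finger_force: 30.0
```

```bash
python3 -m creep '[{"hand":0.52,"tx":0,"ty":0,"tz":0.001,"spin":0},{"hand":0.52,"tx":0,"ty":0,"tz":0,"spin":0},{"hand":0.52,"tx":0,"ty":0,"tz":0,"spin":0}]';python3 -m creep '[{"hand":0.52,"tx":0,"ty":0,"tz":0.001,"spin":0},{"hand":0.52,"tx":0,"ty":0,"tz":0,"spin":0},{"hand":0.52,"tx":0,"ty":0,"tz":0,"spin":0}]'
```

```text
time: 31.2
tool_pos: [637.8, -155.8, 71.3]
tcp_rot: [3.141, 0.0, -3.141]
contact_force: [0.1, -0.5, -3.0]
grip_width: 58.7
finger_force: 30.0
time: 31.58
tool_pos: [637.8, -155.9, 70.3]
tcp_rot: [3.142, 0.0, -3.141]
contact_force: [-0.7, 0.7, -2.6]
grip_width: 58.9
finger_force: 30.0
```

```bash
python3 -m creep '[{"hand":0.52,"tx":0,"ty":0,"tz":0.001,"spin":0},{"hand":0.52,"tx":0,"ty":0,"tz":0,"spin":0},{"hand":0.52,"tx":0,"ty":0,"tz":0,"spin":0}]'
```

```text
time: 31.95
tool_pos: [638.0, -155.9, 69.5]
tcp_rot: [-3.142, 0.0, -3.141]
contact_force: [-0.2, -0.4, -0.0]
grip_width: 58.7
finger_force: 30.0
```

```bash
python3 -m creep '[{"hand":0.52,"tx":0,"ty":0,"tz":0.0005,"spin":0},{"hand":0.52,"tx":0,"ty":0,"tz":0,"spin":0},{"hand":0.52,"tx":0,"ty":0,"tz":0,"spin":0}]'
```

```text
time: 32.33
tool_pos: [638.2, -155.9, 69.5]
tcp_rot: [-3.141, 0.001, -3.141]
contact_force: [-0.6, 0.9, 5.5]
grip_width: 58.8
finger_force: 30.0
```

Landed exactly as predicted. I'll release, rise and return to the pot.

```bash
python3 -m creep '[{"hand":0.65,"tx":0,"ty":0,"tz":0,"spin":0},{"hand":0.75,"tx":0,"ty":0,"tz":0,"spin":0},{"hand":0.85,"tx":0,"ty":0,"tz":0,"spin":0},{"hand":1,"tx":0,"ty":0,"tz":0,"spin":0},{"hand":1,"tx":0,"ty":0,"tz":0,"spin":0}]'; python3 -m creep '[{"hand":1,"tx":0,"ty":0,"tz":-0.015,"spin":0},{"hand":1,"tx":0,"ty":0,"tz":-0.03,"spin":0},{"hand":1,"tx":0,"ty":0,"tz":-0.04,"spin":0},{"hand":1,"tx":0,"ty":0,"tz":-0.02,"spin":0},{"hand":1,"tx":0,"ty":0,"tz":0,"spin":0}]'; python3 -m creep '[{"hand":1,"tx":0.04,"ty":0.0223,"tz":0,"spin":0},{"hand":1,"tx":0.04,"ty":0.0223,"tz":0,"spin":0},{"hand":1,"tx":0.04,"ty":0.0223,"tz":0,"spin":0},{"hand":1,"tx":0.04,"ty":0.0223,"tz":0,"spin":0},{"hand":1,"tx":0.0375,"ty":0.0223,"tz":0,"spin":0}]'; python3 -m creep '[{"hand":1,"tx":0,"ty":0,"tz":0,"spin":0},{"hand":1,"tx":0,"ty":0,"tz":0,"spin":0},{"hand":1,"tx":0,"ty":0,"tz":0,"spin":0}]'; python3 -m creep '[{"hand":1,"tx":0,"ty":0,"tz":0.03,"spin":0},{"hand":1,"tx":0,"ty":0,"tz":0.04,"spin":0},{"hand":1,"tx":0,"ty":0,"tz":0.03,"spin":0},{"hand":1,"tx":0,"ty":0,"tz":0.01,"spin":0},{"hand":1,"tx":0,"ty":0,"tz":0,"spin":0}]'
```

```text
time: 32.95
tool_pos: [637.8, -155.9, 68.6]
tcp_rot: [3.141, -0.0, -3.142]
contact_force: [0.4, 0.3, 0.0]
grip_width: 90.2
finger_force: 0.0
time: 33.58
tool_pos: [639.0, -156.2, 176.8]
tcp_rot: [-3.14, 0.005, -3.141]
contact_force: [-0.1, 0.4, -1.5]
grip_width: 91.7
finger_force: 0.0
time: 34.2
tool_pos: [438.3, -43.5, 173.0]
tcp_rot: [3.141, -0.001, 3.141]
contact_force: [-0.6, -0.2, 0.5]
grip_width: 91.6
finger_force: 0.0
time: 34.58
tool_pos: [441.2, -44.9, 173.6]
tcp_rot: [-3.142, 0.0, 3.141]
contact_force: [-0.5, -0.4, -1.0]
grip_width: 92.0
finger_force: 0.0
time: 35.2
tool_pos: [440.6, -44.6, 63.6]
tcp_rot: [3.141, -0.001, 3.141]
contact_force: [-0.8, -0.5, 0.4]
grip_width: 92.0
finger_force: 0.0
```

```bash
python3 -m creep '[{"hand":1,"tx":0,"ty":0,"tz":0.015,"spin":0},{"hand":1,"tx":0,"ty":0,"tz":0.02,"spin":0},{"hand":1,"tx":0,"ty":0,"tz":0.015,"spin":0},{"hand":1,"tx":0,"ty":0,"tz":0.008,"spin":0},{"hand":1,"tx":0,"ty":0,"tz":0,"spin":0}]'; python3 -m creep '[{"hand":1,"tx":0,"ty":0,"tz":0,"spin":0},{"hand":0.8,"tx":0,"ty":0,"tz":0,"spin":0},{"hand":0.7,"tx":0,"ty":0,"tz":0,"spin":0},{"hand":0.6,"tx":0,"ty":0,"tz":0,"spin":0},{"hand":0.5,"tx":0,"ty":0,"tz":0,"spin":0}]'; python3 -m creep '[{"hand":0.4,"tx":0,"ty":0,"tz":0,"spin":0},{"hand":0.4,"tx":0,"ty":0,"tz":0,"spin":0},{"hand":0.4,"tx":0,"ty":0,"tz":0,"spin":0},{"hand":0.4,"tx":0,"ty":0,"tz":0,"spin":0}]'
```

```text
time: 35.83
tool_pos: [440.8, -44.5, 6.2]
tcp_rot: [-3.142, 0.001, -3.141]
contact_force: [-0.1, 0.6, -0.1]
grip_width: 91.8
finger_force: 0.0
time: 36.45
tool_pos: [440.3, -44.4, 5.9]
tcp_rot: [3.142, 0.0, -3.141]
contact_force: [0.8, -0.4, 0.6]
grip_width: 56.3
finger_force: 0.0
time: 36.95
tool_pos: [440.3, -44.4, 5.8]
tcp_rot: [3.142, 0.0, -3.141]
contact_force: [0.3, 0.2, 0.2]
grip_width: 44.7
finger_force: 30.0
```

```bash
python3 -m creep '[{"hand":0.4,"tx":0,"ty":0,"tz":-0.01,"spin":0},{"hand":0.4,"tx":0,"ty":0,"tz":-0.03,"spin":0},{"hand":0.4,"tx":0,"ty":0,"tz":-0.03,"spin":0},{"hand":0.4,"tx":0,"ty":0,"tz":-0.01,"spin":0},{"hand":0.4,"tx":0,"ty":0,"tz":0,"spin":0}]'; python3 -m creep '[{"hand":0.4,"tx":0,"ty":0.019,"tz":0,"spin":0},{"hand":0.4,"tx":0.001,"ty":0.035,"tz":0,"spin":0},{"hand":0.4,"tx":0.001,"ty":0.035,"tz":0,"spin":0},{"hand":0.4,"tx":0.001,"ty":0.035,"tz":0,"spin":0},{"hand":0.4,"tx":0.001,"ty":0.035,"tz":0,"spin":0}]'; python3 -m creep '[{"hand":0.4,"tx":0.001,"ty":0.035,"tz":0,"spin":0},{"hand":0.4,"tx":0.001,"ty":0.035,"tz":0,"spin":0},{"hand":0.4,"tx":0,"ty":0.02,"tz":0,"spin":0},{"hand":0.4,"tx":0,"ty":0.01,"tz":0,"spin":0},{"hand":0.4,"tx":0,"ty":0,"tz":0,"spin":0}]'; python3 -m creep '[{"hand":0.4,"tx":0,"ty":0,"tz":0,"spin":0},{"hand":0.4,"tx":0,"ty":0,"tz":0.02,"spin":0},{"hand":0.4,"tx":0,"ty":0,"tz":0.025,"spin":0},{"hand":0.4,"tx":0,"ty":0,"tz":0.01,"spin":0},{"hand":0.4,"tx":0,"ty":0,"tz":0,"spin":0}]'
```

```text
time: 37.58
tool_pos: [440.5, -44.4, 86.2]
tcp_rot: [-3.141, 0.001, -3.141]
contact_force: [-1.0, -0.2, -0.6]
grip_width: 44.4
finger_force: 30.0
time: 38.2
tool_pos: [435.3, 115.7, 84.5]
tcp_rot: [-3.141, -0.002, 3.142]
contact_force: [1.1, -1.0, -0.3]
grip_width: 44.3
finger_force: 30.0
time: 38.83
tool_pos: [433.8, 214.6, 85.0]
tcp_rot: [-3.141, -0.001, -3.141]
contact_force: [-1.0, -0.2, -1.9]
grip_width: 44.4
finger_force: 30.0
time: 39.45
tool_pos: [434.1, 214.1, 30.5]
tcp_rot: [-3.141, -0.001, 3.141]
contact_force: [0.3, -0.2, -0.1]
grip_width: 44.4
finger_force: 30.0
```

```bash
python3 -m creep '[{"hand":0.4,"tx":0,"ty":0,"tz":0.006,"spin":0},{"hand":0.4,"tx":0,"ty":0,"tz":0.006,"spin":0},{"hand":0.4,"tx":0,"ty":0,"tz":0.003,"spin":0},{"hand":0.4,"tx":0,"ty":0,"tz":0,"spin":0},{"hand":0.4,"tx":0,"ty":0,"tz":0,"spin":0}]'; python3 -m creep '[{"hand":0.4,"tx":0,"ty":0,"tz":0.001,"spin":0},{"hand":0.4,"tx":0,"ty":0,"tz":0.001,"spin":0},{"hand":0.4,"tx":0,"ty":0,"tz":0,"spin":0},{"hand":0.4,"tx":0,"ty":0,"tz":0,"spin":0}]'
```

```text
time: 40.08
tool_pos: [434.4, 214.7, 15.9]
tcp_rot: [3.141, 0.0, -3.141]
contact_force: [0.1, -0.4, 0.1]
grip_width: 44.4
finger_force: 30.0
time: 40.58
tool_pos: [434.3, 214.6, 13.9]
tcp_rot: [3.141, 0.0, -3.141]
contact_force: [-0.8, -0.1, -0.3]
grip_width: 44.2
finger_force: 30.0
```

```bash
python3 -m creep '[{"hand":0.4,"tx":0,"ty":0,"tz":0.001,"spin":0},{"hand":0.4,"tx":0,"ty":0,"tz":0,"spin":0},{"hand":0.4,"tx":0,"ty":0,"tz":0,"spin":0}]'
```

```text
time: 40.95
tool_pos: [434.3, 214.6, 12.8]
tcp_rot: [3.142, -0.0, -3.141]
contact_force: [0.3, 0.9, -0.1]
grip_width: 44.1
finger_force: 30.0
```

```bash
python3 -m creep '[{"hand":0.4,"tx":0,"ty":0,"tz":0.001,"spin":0},{"hand":0.4,"tx":0,"ty":0,"tz":0,"spin":0},{"hand":0.4,"tx":0,"ty":0,"tz":0,"spin":0}]'
```

```text
time: 41.32
tool_pos: [434.3, 214.6, 11.8]
tcp_rot: [3.141, 0.0, -3.141]
contact_force: [0.4, 0.2, 0.3]
grip_width: 44.3
finger_force: 30.0
```

```bash
python3 -m creep '[{"hand":0.4,"tx":0,"ty":0,"tz":0.0005,"spin":0},{"hand":0.4,"tx":0,"ty":0,"tz":0,"spin":0},{"hand":0.4,"tx":0,"ty":0,"tz":0,"spin":0}]'
```

```text
time: 41.7
tool_pos: [434.4, 214.7, 11.7]
tcp_rot: [3.141, 0.001, -3.141]
contact_force: [-1.0, -0.9, 5.3]
grip_width: 44.5
finger_force: 30.0
```

The pot is on the recess floor, at the predicted height. I'll release, retreat and check.

```bash
python3 -m creep '[{"hand":0.55,"tx":0,"ty":0,"tz":0,"spin":0},{"hand":0.65,"tx":0,"ty":0,"tz":0,"spin":0},{"hand":0.8,"tx":0,"ty":0,"tz":0,"spin":0},{"hand":1,"tx":0,"ty":0,"tz":0,"spin":0},{"hand":1,"tx":0,"ty":0,"tz":0,"spin":0}]'; python3 -m creep '[{"hand":1,"tx":0,"ty":0,"tz":-0.02,"spin":0},{"hand":1,"tx":0,"ty":0,"tz":-0.05,"spin":0},{"hand":1,"tx":0,"ty":0,"tz":-0.06,"spin":0},{"hand":1,"tx":0,"ty":0,"tz":-0.05,"spin":0},{"hand":1,"tx":0,"ty":0,"tz":-0.01,"spin":0}]'; python3 -m creep '[{"hand":1,"tx":0.03,"ty":0.04,"tz":0,"spin":0},{"hand":1,"tx":0.04,"ty":0.045,"tz":0,"spin":0},{"hand":1,"tx":0.04,"ty":0.045,"tz":0,"spin":0},{"hand":1,"tx":0.04,"ty":0.045,"tz":0,"spin":0},{"hand":1,"tx":0.03,"ty":0.04,"tz":0,"spin":0}]';python3 -m creep '[{"hand":1,"tx":0,"ty":0,"tz":0,"spin":0},{"hand":1,"tx":0,"ty":0,"tz":0,"spin":0},{"hand":1,"tx":0,"ty":0,"tz":0,"spin":0},{"hand":1,"tx":0,"ty":0,"tz":0,"spin":0}]';python3 - <<'E'
from h import *
s=cam("scene")["color"][150:320,225:430,::-1];t=cam("top")["color"][110:300,195:465,::-1]
s=cv2.resize(s,(400,332),interpolation=cv2.INTER_CUBIC);t=cv2.resize(t,(400,281),interpolation=cv2.INTER_CUBIC)
im=np.zeros((332,800,3),np.uint8);im[:,:400]=s;im[:281,400:]=t;cv2.imwrite("pics/end.png",im)
a=cv2.imread("pics/top0.png");b=cam("top")["color"][:,:,::-1]
for nm,(x0,y0,x1,y1) in dict(counter=(333,208,358,240),timer=(196,203,232,237),vial=(342,118,361,139)).items():
    c=[cv2.moments((cv2.cvtColor(np.ascontiguousarray(i[y0:y1,x0:x1]),cv2.COLOR_BGR2GRAY)>165).astype(np.uint8)) for i in(a,b)]
    print(nm,[(round(m["m10"]/max(m["m00"],1),2),round(m["m01"]/max(m["m00"],1),2)) for m in c])
E
```

```text
time: 42.32
tool_pos: [434.3, 214.6, 11.3]
tcp_rot: [3.142, -0.0, -3.141]
contact_force: [-0.3, 0.8, 0.2]
grip_width: 85.0
finger_force: 0.0
time: 42.95
tool_pos: [435.9, 215.2, 204.8]
tcp_rot: [3.139, 0.007, -3.141]
contact_force: [-0.6, 0.0, -1.1]
grip_width: 91.4
finger_force: 0.0
time: 43.58
tool_pos: [252.1, 430.5, 200.2]
tcp_rot: [-3.14, -0.001, -3.141]
contact_force: [-0.1, 0.7, -0.3]
grip_width: 91.8
finger_force: 0.0
time: 44.08
tool_pos: [255.1, 428.8, 201.3]
tcp_rot: [-3.141, 0.0, 3.14]
contact_force: [-0.3, -0.9, -0.2]
grip_width: 92.5
finger_force: 0.0
counter [(12.54, 15.52), (12.51, 15.53)]
timer [(17.28, 18.84), (17.16, 18.92)]
vial [(0.0, 0.0), (0.0, 0.0)]
```

View pics/end.png

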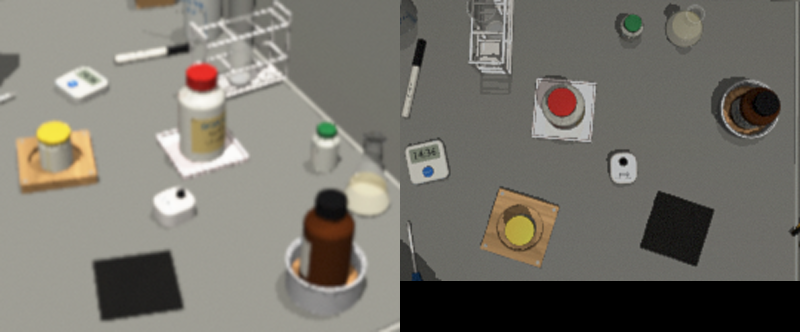

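The final picture shows the brown bottle upright in the tin (327,240), the white bottle in the tray (203,115) and the pot in the recess (55,150). The mat is empty and the counter, timer and vial have not moved.

```bash
python3 -c "from plant import close_job;print(close_job())"
```

```text
the job is handed in; nothing more can be done
None
```

The job is handed in: the last pictures show the brown bottle upright in the tin, the white bottle in the tray and the pot in the block's recess, with the tally counter, lab timer and vial where they were, at 44 s of robot time.

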